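# Sweep the chips off the craft box lid, then lift the lid and hold it level

## Task

Pick up the scraper block and use it, not the fingers, to push all four wood chips off the closed box's lid on to the table, with the lid left in place; then stand the block back on the table and let go of it. Then take the lid by its handle, lift it straight up about 10 cm above the box without tipping it, and finish while still holding it there, level and still over the box, in the gripper. Leave the paint jar, the glue pot and the roll of tape where they are.

Things in the scene. Friction and masses are not known exactly. Their poses are not given: they have to be found in the camera images.
- box: Fixed blue plastic craft box, open-topped, 200 (its x) by 260 (its y) by 60 mm high, walls 5 mm, closed by the lid. Origin: centre of the underside on the table; z up. At yaw 0 its x points away from the robot.
- lid: Loose blue plastic lid, 0.25 to 0.55 kg, centre of mass under the handle's middle. Plate 210 (x) by 270 (y) by 8 mm; origin: centre of the plate's underside, which rests on the box's rim 60 mm above the table; a rim below sits 8 mm deep in the box with 4 mm play, so it cannot slide off. Axes as the box. Left and right of the handle is a flat strip (11 to 135 mm in y) with two chips on each.
- lid_handle (a point): Middle of the lid's wooden bar handle, 33 mm above the lid's origin. The bar runs along the lid's x: 100 mm long, 22 mm wide (y), 30 mm high, its underside 10 mm above the plate, on two short feet, 40 mm tall over the plate in all.
- scraper: Loose upright wooden scraper block with a dark rubber strip along its foot: 32 mm thick (x), 100 mm long (y), 60 mm tall, 0.15 kg. Origin: centre of its underside. It stands on the table to the left or right of the box, in the jar's place or the jar in its place; the top can be gripped across the 32 mm.
- chip1: Loose wood chip, 26 by 18 by 9 mm thick, 10 g, lying flat on the lid, all whole between 34 and 114 mm from the handle's centre line (the lid's y) and between -45 and +95 mm along the lid's x. Origin: centre of its underside.
- chip2: Loose wood chip, 26 by 18 by 9 mm thick, 10 g, lying flat on the lid, all whole between 34 and 114 mm from the handle's centre line (the lid's y) and between -45 and +95 mm along the lid's x. Origin: centre of its underside.
- chip3: Loose wood chip, 26 by 18 by 9 mm thick, 10 g, lying flat on the lid, all whole between 34 and 114 mm from the handle's centre line (the lid's y) and between -45 and +95 mm along the lid's x. Origin: centre of its underside.
- chip4: Loose wood chip, 26 by 18 by 9 mm thick, 10 g, lying flat on the lid, all whole between 34 and 114 mm from the handle's centre line (the lid's y) and between -45 and +95 mm along the lid's x. Origin: centre of its underside.
- jar: Bystander: closed paint jar, 64 mm across, 85 mm tall, on the side of the box where the scraper block is not. Origin: centre of its underside.
- pot: Bystander: low closed glue pot, 44 mm across, 45 mm tall, on the table beyond the box's far left corner. Origin: centre of its underside.
- tape: Bystander: roll of tape lying flat, 60 mm across, 25 mm high, on the table beyond the box's far right corner. Origin: centre of its underside.

How it is judged:
By the outcome, as a careful person would: the job done as asked, in the order asked, and still so for the second after the job is handed in, while the arm keeps its last pose, push and grip.
It also fails if it takes over 72 s, if anything falls off the work surface, if the arm or the gripper's body presses on something with over 40 N, if the wrist force passes 120 N, or if a joint passes its speed limit or range.

## Robot

A 7-joint arm with a two-finger parallel gripper is mounted at the origin on the work surface. World frame = base frame: x ahead of the robot, y to its left, z up, the work surface at z = 0. Lengths are in m, angles in rad, forces in N, time in s.
With the tool pointing down it reaches from about 0.425 to 0.95 m from the base axis. Payload 16.7 kg.
Tool frame: the origin (TCP) lies at the very end of the fingers, on their centre line; the grasp point (between the pads) lies 19 mm behind it; z points along the fingers, y is the direction in which the jaws open and shut (so a half turn about z gives the same grasp; the last joint's range is limited). The gripper opens to 94 mm and grips with 3 to 60 N. Pads are 16 mm wide; open, the fingers measure 119 mm over their backs; the gripper's body (75 mm by 177 mm) begins 78 mm behind the grasp point.
Start: joints at [1.149, 0.426, 0.074, 1.606, -0.034, 1.111, -0.067], TCP at [0.181, -0.65, 0.205] pointing down, gripper open.
Joint ranges: [-2.85, 2.85], [-0.5, 2.14], [-1.23, 1.37], [0.21, 2.46], [-1.02, 4.16], [0.16, 2.05], [-2.73, 2.73]. Speed limits (rad/s): [1.89, 1.89, 2.39, 2.39, 3.01, 3.01, 3.01].

## Interface

Orientations are given as a unit quaternion [x, y, z, w].
In Python, from station import env, get_image, search_frame, regions_of, pinpoint gives the robot as it stands. The module is installed in compiled form; this text tells all that it offers.
- The arm moves only by the tool jog_arm, never from a script. Its argument "increments" is one flat list of numbers, 7 for each row, row after row: the shift along the world's x, y, z in m, then the turn, a rotation vector about the world's x, y, z in degrees, then the finger opening in m, from 0 to 0.094. A call has 1 to 8 rows; each row shifts and turns the pose as measured when the row begins; what a row does not reach is not made up. A row lasts 1/8 s, in which the tool goes at most 62.5 mm and 10.7 degrees, less where a joint would pass 70% of its speed; a pose out of reach is approached as far as the arm can. A call with a gripper value outside its range is refused whole. The fingers move at their own pace and stop on an object; "grip_force" is the grip in N (left out, the last holds). Time passes only in rows, so rows that do not move let the fingers close. It gives the time, the measured TCP pose, the force and the opening at its end, in the units of the state.
- env.get_state(): the state, without advancing time (a new reading comes with each control period).
- get_image(name): name is "scene" or "top" or "wrist"; returns a dict with "frame" (384x512x3 uint8, red, green, blue), "intrinsics" (3x3 intrinsics, pixels), "eye" and "attitude" of the camera in the world; the wrist camera has in their place "tool_from_camera" (4x4, takes a point from camera to tool coordinates, whose origin is the TCP and whose axes are the flange's). Camera axes: x right, y down, z forward; pixel columns grow to the right and rows downward; lengths in m; the calibration is good to about 2 mm. A picture is of the moment at which its call begins: read the wrist's pose just before it. There is no depth.
- env.job_done(): hands the job in, once; it reports no verdict.
Trained networks look in a picture, given as the dict that the camera call returned (one of the last four; its "shot" number tells which), for a name from the list of things; names that differ only in an ending like _2 or _b are one class to them, and where a whole thing is asked for, a point or a joint stands for the part that bears it (a point fixed in the world has none). Each returns a list of dicts, best first, with "confidence" (0 to 1); they miss things now and then, are a little off and sometimes report something else, mostly with a low value. They report only what shows in the picture. A call takes as long as a camera call.
- search_frame(picture, thing): "centre" ([x, y, z] in m, in world coordinates, good to about 4 mm: the middle of the surface that is visible of it).
- regions_of(picture, thing): "region" (384x512 bool, what is visible of it).
- pinpoint(picture, thing): "centre" ([x, y, z] in m, in world coordinates, good to about 4 mm: a listed point, or the origin of a listed thing).
The state is a dict: "time_s": time; "joint_positions": joint angles; "qd": joint speeds; "tau": joint torques, N m; "tcp_pos": TCP position; "tool_rot": TCP orientation; "contact_force": force on the tool from outside, world axes, zero at the start; "wrist_torque": the same for the moment, N m; "opening": finger opening in m.
Only numpy, scipy, OpenCV 4.12 (cv2) and the standard library are available. Lean on these libraries where they do the work, as an engineer would, in place of code of your own. Each camera call takes 0.05 s, during which the arm holds its last target. There are 200 camera calls.

## Working session

There is one attempt and no reset: what is moved stays moved. The work goes in short steps, Python scripts to look and compute and a tool call to move; the robot and the scene stay as the last step left them, time stands still between calls to the robot, and variables do not carry over. Pictures are saved under pics/ and viewed, about 8 in all and at most 12, crops included, and the job is handed in when it is done.

Besides the shell and the picture viewer there is one more tool, called after "Call:" by a JSON object that holds its "api" and its "payload", one argument or row to a line. jog_arm: Moves the arm, as the interface text tells. Its arguments: {"type":"object","properties":{"increments":{"type":"array"},"grip_force":{"type":"number"}},"required":["increments"]}

```bash
mkdir -p pics; cat > h.py <<'E'
from station import env,get_image,search_frame,regions_of,pinpoint
import numpy as np,cv2
from scipy.spatial.transform import Rotation as R
def st():
    s=env.get_state(); r=R.from_quat(s['tool_rot']).as_matrix()
    print('t',round(s['time_s'],2),'tcp',np.round(s['tcp_pos'],4),'toolY',np.round(r[:,1],3),'toolZ',np.round(r[:,2],3),'F',np.round(s['contact_force'],1),'open',round(s['opening'],4)); return s
def att(p):
    a=np.array(p['attitude']); return R.from_quat(a).as_matrix() if a.size==4 else a.reshape(3,3)
def proj(p,X):
    X=np.atleast_2d(X); c=(X-np.array(p['eye']))@att(p); u=c@np.array(p['intrinsics']).T; return u[:,:2]/u[:,2:]
def back(p,uv,z):
    uv=np.atleast_2d(uv); d=np.c_[uv,np.ones(len(uv))]@np.linalg.inv(np.array(p['intrinsics'])).T@att(p).T
    e=np.array(p['eye']); return e+d*((z-e[2])/d[:,2])[:,None]
def save(p,n): cv2.imwrite('pics/'+n,p['frame'][:,:,::-1])
E
python3 - <<'E'
from h import *
s=st(); print(s['joint_positions'])
for n in ['top','scene']:
    p=get_image(n); save(p,n+'1.png'); print(n,p['eye'],p['attitude'])
    for t in ['box','lid','lid_handle','scraper','chip1','jar','pot','tape']:
        print(t,[(round(d['confidence'],2),np.round(d['centre'],3).tolist()) for d in pinpoint(p,t)][:5])
    if n=='top':
      for t in ['lid','scraper','chip1','lid_handle']:
        for d in regions_of(p,t)[:5]:
            m=d['region'].astype(np.uint8); 
            if m.sum()>5: print(t,round(d['confidence'],2),m.sum(),cv2.minAreaRect(cv2.findNonZero(m)))
E
```

```text
t 0.0 tcp [ 0.1811 -0.6498  0.2048] toolY [ 0.268 -0.963 -0.001] toolZ [-0.     0.001 -1.   ] F [0.4 0.5 1. ] open 0.0941
[ 1.14949285  0.42674721  0.07384892  1.60659846 -0.03409781  1.1107729
 -0.06710637]
top [0.38119861 0.00947693 0.96659774] [ 0.71328403 -0.69563582  0.06999191 -0.04917139]
box []
lid [(0.95, [0.515, -0.042, 0.06])]
lid_handle [(0.63, [0.514, -0.039, 0.092])]
scraper [(0.66, [0.457, 0.331, 0.002])]
chip1 [(0.58, [0.576, 0.034, 0.07]), (0.5, [0.508, 0.041, 0.07]), (0.49, [0.505, -0.14, 0.067])]
jar [(0.88, [0.472, -0.335, 0.002])]
pot [(0.83, [0.614, 0.291, -0.002])]
tape [(0.75, [0.611, -0.278, 0.003])]
lid 0.75 10873 ((267.17034912109375, 201.5070343017578), (93.63838195800781, 121.9085922241211), 88.78113555908203)
scraper 0.69 970 ((104.0999984741211, 223.3000030517578), (20.238574981689453, 51.861351013183594), 71.56505584716797)
scraper 0.61 10532 ((268.0, 201.0), (122.0, 92.0), 0.0)
chip1 0.67 86 ((304.3000183105469, 180.60000610351562), (7.602630138397217, 11.627553939819336), 63.43495178222656)
lid_handle 0.87 10397 ((268.0, 201.5), (91.0, 120.0), 90.0)
lid_handle 0.18 79 ((309.0400085449219, 204.27999877929688), (7.600000381469727, 10.800000190734863), 36.869895935058594)
scene [1.15005342 0.42893551 0.67733921] [ 0.42015231  0.79548943 -0.3829416  -0.20981978]
box [(0.87, [0.511, -0.041, 0.001])]
lid [(0.93, [0.515, -0.039, 0.062])]
lid_handle [(0.94, [0.514, -0.043, 0.092])]
scraper [(0.72, [0.457, 0.331, -0.002])]
chip1 [(0.63, [0.56, -0.124, 0.07]), (0.56, [0.57, 0.028, 0.069]), (0.56, [0.504, -0.13, 0.069]), (0.49, [0.512, 0.038, 0.066])]
jar [(0.83, [0.47, -0.332, -0.002]), (0.22, [0.514, -0.042, 0.061])]
pot [(0.75, [0.604, 0.289, 0.001])]
tape [(0.86, [0.609, -0.28, -0.0])]
```

```bash
python3 - <<'E'
import cv2
a=cv2.imread('pics/top1.png');cv2.imwrite('pics/top1c.png',cv2.resize(a[110:290,60:410],None,fx=2.2,fy=2.2,interpolation=cv2.INTER_CUBIC))
E
```

```text
(no output)
```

View pics/top1c.png

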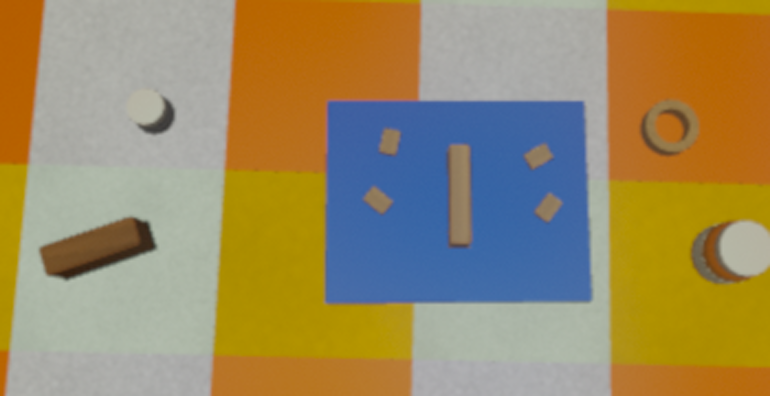

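View pics/scene1.png

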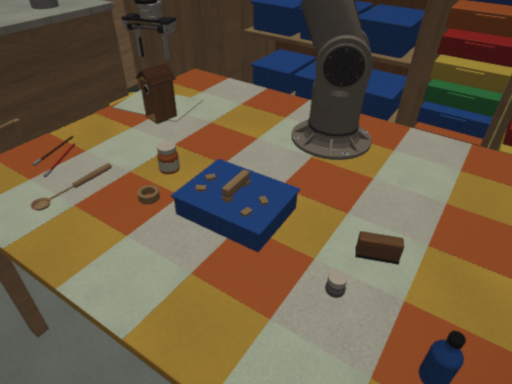

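The top view shows the box in the middle (crop corners about 327,101 and 590,300) with two chips on each side of the handle. The scraper is at the left (crop 95,247, turned), the pot at 148,107, and the jar and tape are on the right. Next I fit the scraper and lid poses by matching silhouettes.

```bash
cat >> h.py <<'E'
from scipy.optimize import minimize
def boxpts(x,y,yaw,z0,sx,sy,h):
    P=np.array([[a*sx/2,b*sy/2,c] for a in(-1,1) for b in(-1,1) for c in(0,h)]); c,s=np.cos(yaw),np.sin(yaw)
    return P@np.array([[c,-s,0],[s,c,0],[0,0,1]]).T+[x,y,z0]
def fit(items,x0,z0,dims,S=8):
    ms=[(p,cv2.resize(m.astype(np.float32),None,fx=4,fy=4,interpolation=cv2.INTER_LINEAR)>.5) for p,m in items]
    def cost(v):
        t=0
        for p,m in ms:
            h=cv2.convexHull(((proj(p,boxpts(*v,z0,*dims))+.5)*4).astype(np.float32))
            k=np.zeros(m.shape,np.uint8); cv2.fillConvexPoly(k,np.round(h*16).astype(np.int32),1,shift=4)
            t+=1-(m&(k>0)).sum()/(m|(k>0)).sum()
        return t
    best=None
    for dy in(-.3,-.1,.1,.3):
        i=np.array([x0[0],x0[1],x0[2]+dy]); r=minimize(cost,i,method='Nelder-Mead',options=dict(initial_simplex=[i,i+[.01,0,0],i+[0,.01,0],i+[0,0,.15]],xatol=1e-4,fatol=1e-4))
        if best is None or r.fun<best.fun: best=r
    return best.x,best.fun
E
python3 - <<'E'
from h import *
P=[get_image('top'),get_image('scene')]
it=[]
for p in P:
    r=regions_of(p,'scraper'); r=[d for d in r if d['region'].sum()<3000]
    print([ (d['confidence'],d['region'].sum()) for d in r]); it.append((p,r[0]['region'])) if r else 0
for k in (it,it[:1],it[1:]): print('scr',fit(k,[.457,.331,.0],0,(.032,.1,.06))); 
lt=[]
for p in P[:1]:
    hsv=cv2.cvtColor(p['frame'],cv2.COLOR_RGB2HSV); m=cv2.inRange(hsv,(105,120,60),(130,255,255))
    n,l,s_,_=cv2.connectedComponentsWithStats(m); 
    c=proj(p,[.515,.0,.068])[0].astype(int); m=(l==l[c[1],c[0]]); h=np.zeros(m.shape,np.uint8); cv2.fillConvexPoly(h,cv2.convexHull(cv2.findNonZero(m.astype(np.uint8))),1); lt.append((p,h>0))
v,f=fit(lt,[.515,-.041,0],.06,(.21,.27,.008)); print('lid',v,f)
# chips by colour on lid
p=P[0]; f_=p['frame'].astype(int); nb=((f_[:,:,0]>f_[:,:,2])&(lt[0][1]>0)).astype(np.uint8)
n,l,s_,c=cv2.connectedComponentsWithStats(nb); R2=np.array([[np.cos(v[2]),-np.sin(v[2])],[np.sin(v[2]),np.cos(v[2])]])
for i in range(1,n):
    if s_[i,4]>20:
        w=back(p,c[i],.077 if s_[i,4]<200 else .108)[0]; q=cv2.findNonZero((l==i).astype(np.uint8))[:,0,:]; 
        b=(back(p,q,.077)[:,:2]-v[:2])@R2
        print(s_[i,4],'world',w.round(3),'lid',((w[:2]-v[:2])@R2).round(3),'ext',b.min(0).round(3),b.max(0).round(3))
E
```

```text
[(0.72, np.int64(840))]
[(0.6, np.int64(1227))]
scr (array([0.4573621 , 0.32956624, 0.33612619]), np.float64(0.19249124296793685))
scr (array([0.45829183, 0.33021835, 0.31886252]), np.float64(0.1162913209535098))
scr (array([0.45549138, 0.32899125, 0.3393491 ]), np.float64(0.06346704871060171))
lid [ 0.51682204 -0.04156745  0.0231483 ] 0.03192771425176666
81 world [0.571 0.029 0.077] lid [0.056 0.069] ext [0.045 0.06 ] [0.068 0.078]
457 world [ 0.513 -0.041  0.108] lid [-0.004  0.   ] ext [-0.05  -0.012] [0.052 0.009]
83 world [ 0.56  -0.123  0.077] lid [ 0.042 -0.083] ext [ 0.029 -0.096] [ 0.052 -0.071]
83 world [0.51  0.039 0.077] lid [-0.005  0.081] ext [-0.017  0.069] [0.008 0.093]
85 world [ 0.508 -0.134  0.077] lid [-0.011 -0.092] ext [-0.025 -0.104] [ 0.002 -0.079]
```

Call:
{"api": "jog_arm", "payload": {
  "increments": [0.04, 0.0375, 0.003, 0, 0, 8, 0.094, 0.04, 0.0375, 0.003, 0, 0, 8, 0.094, 0.04, 0.0375, 0.003, 0, 0, 8, 0.094, 0.04, 0.0375, 0.003, 0, 0, 8, 0.094, 0.04, 0.0375, 0.003, 0, 0, 8, 0.094, 0.04, 0.0375, 0.003, 0, 0, 8, 0.094, 0.04, 0.0375, 0.003, 0, 0, 8, 0.094, 0.04, 0.0375, 0.003, 0, 0, 8, 0.094]
}}

```text
time_s: 2.3
tcp_pos: [0.5054, -0.3433, 0.2309]
tool_rot: [0.76, 0.65, -0.001, 0.002]
contact_force: [0.8, -0.3, -0.2]
opening: 0.094
```

Call:
{"api": "jog_arm", "payload": {
  "increments": [0, 0.05, 0, 0, 0, 4, 0.094, 0, 0.05, 0, 0, 0, 4, 0.094, 0, 0.05, 0, 0, 0, 4, 0.094, 0, 0.05, 0, 0, 0, 4, 0.094, 0, 0.05, 0, 0, 0, 4, 0.094, 0, 0.05, 0, 0, 0, 4, 0.094, 0, 0.05, 0, 0, 0, 4, 0.094, 0, 0.05, 0, 0, 0, 2, 0.094]
}}

```text
time_s: 3.3
tcp_pos: [0.5073, 0.0697, 0.2321]
tool_rot: [0.557, 0.83, 0.001, 0.004]
contact_force: [1.1, -0.2, -0.1]
opening: 0.0941
```

Call:
{"api": "jog_arm", "payload": {
  "increments": [-0.01, 0.05, -0.01, 0, 0, -0.7, 0.094, -0.01, 0.05, -0.01, 0, 0, -0.7, 0.094, -0.01, 0.05, -0.01, 0, 0, -0.7, 0.094, -0.01, 0.05, -0.01, 0, 0, -0.7, 0.094, -0.01, 0.05, -0.01, 0, 0, -0.6, 0.094, 0, 0, 0, 0, 0, 0, 0.094]
}}

```text
time_s: 4.05
tcp_pos: [0.4545, 0.3312, 0.1819]
tool_rot: [0.581, 0.814, 0.003, 0.004]
contact_force: [0.7, -0.7, -0.4]
opening: 0.0938
```

```bash
cat >> h.py <<'E'
def wrist():
    s=st(); p=get_image('wrist'); T=np.eye(4); T[:3,:3]=R.from_quat(s['tool_rot']).as_matrix(); T[:3,3]=s['tcp_pos']
    M=T@np.array(p['tool_from_camera']); q=dict(p); q['eye']=M[:3,3]; q['attitude']=M[:3,:3]; return p,q
E
python3 - <<'E'
from h import *
p,q=wrist(); save(p,'w1.png')
for t in ['scraper']:
    print([(d['confidence'],np.round(d['centre'],4)) for d in pinpoint(p,t)])
    for d in regions_of(p,t)[:2]:
        print(d['confidence'],d['region'].sum()); print(fit([(q,d['region'])],[.457,.33,.33],0,(.032,.1,.06)))
E
```

```text
t 4.05 tcp [0.4545 0.3312 0.1819] toolY [0.946 0.325 0.01 ] toolZ [ 0.01  -0.001 -1.   ] F [ 0.7 -0.7 -0.4] open 0.0938
[(0.89, array([0.455 , 0.3351, 0.0012]))]
0.96 3039
(array([0.45688798, 0.33227545, 0.36320304]), np.float64(0.04543937162493861))
```

View pics/w1.png

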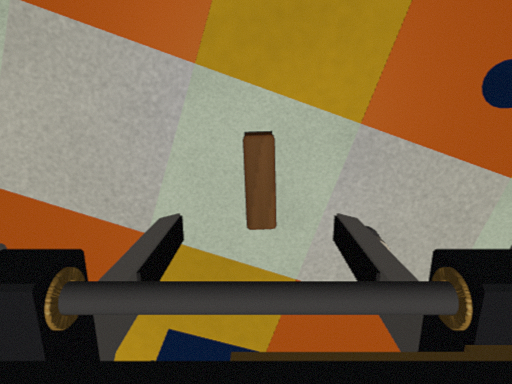

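The wrist view shows the block at px (260,180) between the fingers, about 2° off the jaws. I correct that and descend.

Call:
{"api": "jog_arm", "payload": {
  "increments": [0.001, 0, -0.03, 0, 0.3, 1, 0.094, 0.001, 0, -0.03, 0, 0.3, 0.8, 0.094, 0, 0, -0.03, 0, 0, 0, 0.094, 0, 0, -0.03, 0, 0, 0, 0.094, 0, 0, -0.025, 0, 0, 0, 0.094, 0, 0, 0, 0, 0, 0, 0.094]
}}

```text
time_s: 4.95
tcp_pos: [0.4658, 0.3166, 0.0361]
tool_rot: [0.576, 0.817, 0.0, 0.005]
contact_force: [-0.9, 0.2, -0.6]
opening: 0.0939
```

```bash
python3 - <<'E'
from h import *
st()
E
```

```text
t 4.95 tcp [0.4658 0.3166 0.0361] toolY [0.942 0.336 0.006] toolZ [ 0.008 -0.005 -1.   ] F [-0.9  0.2 -0.6] open 0.0939
```

Call:
{"api": "jog_arm", "payload": {
  "increments": [-0.009, 0.015, -0.006, 0.3, 0.4, 0.4, 0.094, 0, 0, 0, 0, 0, 0, 0.094]
}}

```text
time_s: 5.2
tcp_pos: [0.4576, 0.3323, 0.0319]
tool_rot: [0.574, 0.819, 0.002, 0.0]
contact_force: [0.1, 0.1, 0.2]
opening: 0.0944
```

```bash
python3 - <<'E'
from h import *
st()
E
```

```text
t 5.2 tcp [0.4576 0.3323 0.0319] toolY [0.94  0.342 0.003] toolZ [ 0.003  0.002 -1.   ] F [0.1 0.1 0.2] open 0.0944
```

Position is good. Closing at 25 N.

Call:
{"api": "jog_arm", "payload": {
  "increments": [0, 0, 0, 0, 0, 0, 0.025, 0, 0, 0, 0, 0, 0, 0.025, 0, 0, 0, 0, 0, 0, 0.025, 0, 0, 0, 0, 0, 0, 0.025, 0, 0, 0, 0, 0, 0, 0.025, 0, 0, 0, 0, 0, 0, 0.025],
  "grip_force": 25
}}

```text
time_s: 5.95
tcp_pos: [0.4585, 0.3326, 0.0335]
tool_rot: [0.574, 0.819, 0.002, 0.001]
contact_force: [0.4, -0.5, -0.1]
opening: 0.0372
```

```bash
python3 - <<'E'
from h import *
st()
E
```

```text
t 5.95 tcp [0.4585 0.3326 0.0335] toolY [0.94  0.341 0.005] toolZ [ 0.005  0.003 -1.   ] F [ 0.4 -0.5 -0.1] open 0.0372
```

Call:
{"api": "jog_arm", "payload": {
  "increments": [0, 0, 0, 0, 0, 0, 0.025, 0, 0, 0, 0, 0, 0, 0.025, 0, 0, 0, 0, 0, 0, 0.025]
}}

```text
time_s: 6.32
tcp_pos: [0.4585, 0.3326, 0.0335]
tool_rot: [0.574, 0.819, 0.002, 0.001]
contact_force: [0.2, 0.0, 0.5]
opening: 0.032
```

```bash
python3 - <<'E'
from h import *
st()
E
```

```text
t 6.33 tcp [0.4585 0.3326 0.0335] toolY [0.94  0.341 0.005] toolZ [ 0.005  0.003 -1.   ] F [0.2 0.  0.5] open 0.032
```

Call:
{"api": "jog_arm", "payload": {
  "increments": [0, 0, 0.04, 0, 0, 0, 0.025, 0, 0, 0.045, 0, 0, 0, 0.025, 0, -0.02, 0.045, 0, 0, -2, 0.025, 0, -0.05, 0, 0, 0, -4, 0.025, 0, -0.06, 0, 0, 0, -4, 0.025, 0, -0.06, 0, 0, 0, -4, 0.025, 0, -0.06, 0, 0, 0, -4, 0.025, 0, -0.03, 0, 0, 0, 0, 0.025]
}}

```text
time_s: 7.32
tcp_pos: [0.4556, 0.0464, 0.1669]
tool_rot: [0.697, 0.717, 0.003, 0.001]
contact_force: [0.0, 0.2, -1.8]
opening: 0.0319
```

Call:
{"api": "jog_arm", "payload": {
  "increments": [0, 0, 0, 0, 0, 0, 0.025, 0, 0, 0, 0, 0, 0, 0.025]
}}

```text
time_s: 7.58
tcp_pos: [0.4554, 0.0445, 0.1669]
tool_rot: [0.698, 0.716, 0.002, 0.001]
contact_force: [0.5, 1.1, -1.2]
opening: 0.0317
```

```bash
python3 - <<'E'
from h import *
st(); p=get_image('scene'); save(p,'s2.png')
E
```

```text
t 7.58 tcp [0.4554 0.0445 0.1669] toolY [1.    0.025 0.005] toolZ [ 0.005  0.002 -1.   ] F [ 0.5  1.1 -1.2] open 0.0317
```

View pics/s2.png

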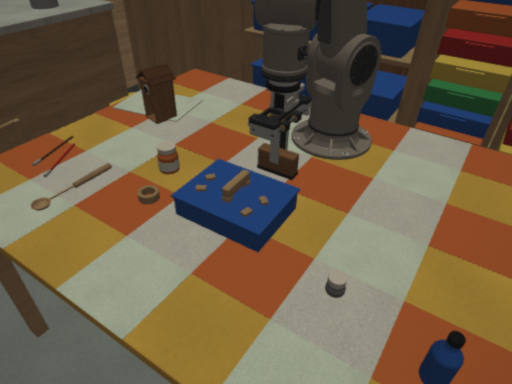

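The block is held upright at px (278,160) in front of the near edge, and the chips are untouched. I descend so its foot hovers about 3 mm over the lid.

Call:
{"api": "jog_arm", "payload": {
  "increments": [-0.004, -0.006, -0.018, 0, 0.3, 0, 0.025, -0.003, -0.005, -0.018, 0, 0, 0, 0.025, 0, 0, -0.015, 0, 0, 0, 0.025, 0, 0, 0, 0, 0, 0, 0.025]
}}

```text
time_s: 8.12
tcp_pos: [0.4468, 0.0356, 0.1113]
tool_rot: [0.696, 0.718, -0.0, -0.002]
contact_force: [-0.6, 0.8, -1.2]
opening: 0.0319
```

```bash
python3 - <<'E'
from h import *
st()
E
```

```text
t 8.12 tcp [0.4468 0.0356 0.1113] toolY [ 1.     0.03  -0.003] toolZ [-0.003  0.003 -1.   ] F [-0.6  0.8 -1.2] open 0.0319
```

Call:
{"api": "jog_arm", "payload": {
  "increments": [0, 0, -0.0065, 0, 0, 0, 0.025, 0, 0, 0, 0, 0, 0, 0.025, 0.012, 0, 0, 0, 0, 0, 0.025, 0.012, 0, 0, 0, 0, 0, 0.025]
}}

```text
time_s: 8.62
tcp_pos: [0.4729, 0.0361, 0.1054]
tool_rot: [0.696, 0.718, 0.001, -0.001]
contact_force: [0.2, -0.7, -0.5]
opening: 0.0317
```

```bash
python3 - <<'E'
from h import *
st()
E
```

```text
t 8.62 tcp [0.4729 0.0361 0.1054] toolY [ 1.     0.031 -0.001] toolZ [-0.001  0.003 -1.   ] F [ 0.2 -0.7 -0.5] open 0.0317
```

Call:
{"api": "jog_arm", "payload": {
  "increments": [0.012, 0, -0.001, 0, 0, 0, 0.025, 0.012, 0, 0, 0, 0, 0, 0.025, 0.012, 0, 0, 0, 0, 0, 0.025, 0.012, 0, 0, 0, 0, 0, 0.025, 0.012, 0, 0, 0, 0, 0, 0.025, 0.012, 0, 0, 0, 0, 0, 0.025]
}}

```text
time_s: 9.38
tcp_pos: [0.551, 0.0361, 0.1043]
tool_rot: [0.696, 0.718, 0.001, -0.001]
contact_force: [-0.4, -0.0, -0.3]
opening: 0.0314
```

```bash
python3 - <<'E'
from h import *
st(); p=get_image('scene'); c=proj(p,[.55,-.04,.07])[0].astype(int); f=p['frame'][c[1]-70:c[1]+70,c[0]-95:c[0]+95]
cv2.imwrite('pics/s3.png',cv2.resize(f[:,:,::-1],None,fx=4,fy=4,interpolation=cv2.INTER_CUBIC))
E
```

```text
t 9.38 tcp [0.551  0.0361 0.1043] toolY [ 1.     0.031 -0.001] toolZ [-0.001  0.003 -1.   ] F [-0.4 -0.  -0.3] open 0.0314
```

View pics/s3.png

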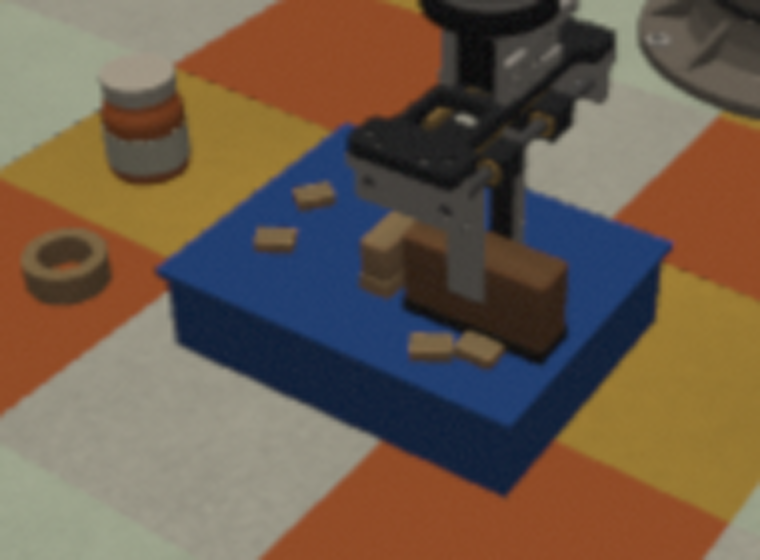

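The scraper is pushing both left chips ahead of it (px 430,345 and 478,348) and clears the handle. I carry on past the edge.

Call:
{"api": "jog_arm", "payload": {
  "increments": [0.012, 0, 0, 0, 0, 0, 0.025, 0.012, 0, 0, 0, 0, 0, 0.025, 0.012, 0, 0, 0, 0, 0, 0.025, 0.012, 0, 0, 0, 0, 0, 0.025, 0.012, 0, 0, 0, 0, 0, 0.025, 0.012, 0, 0, 0, 0, 0, 0.025, 0.008, 0, 0, 0, 0, 0, 0.025, 0, 0, 0, 0, 0, 0, 0.025]
}}

```text
time_s: 10.42
tcp_pos: [0.6382, 0.0361, 0.1041]
tool_rot: [0.696, 0.718, 0.001, -0.001]
contact_force: [-0.1, 0.3, -0.6]
opening: 0.0317
```

```bash
python3 - <<'E'
from h import *
st(); p=get_image('scene'); c=proj(p,[.55,-.04,.07])[0].astype(int); f=p['frame'][c[1]-70:c[1]+70,c[0]-95:c[0]+95]
cv2.imwrite('pics/s4.png',cv2.resize(f[:,:,::-1],None,fx=4,fy=4,interpolation=cv2.INTER_CUBIC))
E
```

```text
t 10.43 tcp [0.6382 0.0361 0.1041] toolY [ 1.    0.03 -0.  ] toolZ [-0.     0.004 -1.   ] F [-0.1  0.3 -0.6] open 0.0317
```

View pics/s4.png

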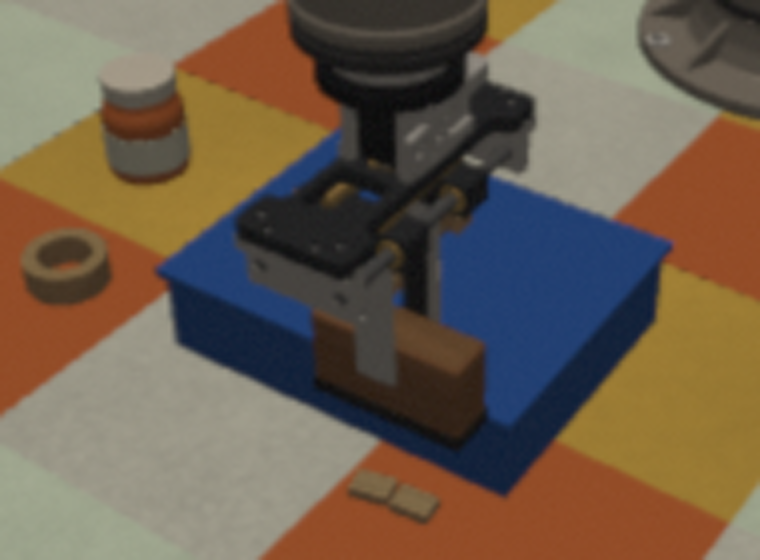

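Both left chips are on the table (px 372,487 and 415,500) and the lid is in place. Now the right side.

Call:
{"api": "jog_arm", "payload": {
  "increments": [0, 0, 0.04, 0, 0, 0, 0.025, 0, 0, 0.035, 0, 0, 0, 0.025, -0.03, -0.025, 0, 0, 0, 0, 0.025, -0.036, -0.03, 0, 0, 0, 0, 0.025, -0.036, -0.03, 0, 0, 0, 0, 0.025, -0.036, -0.03, 0, 0, 0, 0, 0.025, -0.036, -0.03, 0, 0, 0, 0, 0.025, 0, 0, 0, 0, 0, 0, 0.025]
}}

```text
time_s: 11.48
tcp_pos: [0.4541, -0.1118, 0.1809]
tool_rot: [0.696, 0.718, -0.0, -0.001]
contact_force: [0.3, 0.9, -0.9]
opening: 0.0318
```

```bash
python3 - <<'E'
from h import *
st()
E
```

```text
t 11.47 tcp [ 0.4541 -0.1118  0.1809] toolY [ 1.     0.031 -0.002] toolZ [-0.002  0.002 -1.   ] F [ 0.3  0.9 -0.9] open 0.0318
```

Call:
{"api": "jog_arm", "payload": {
  "increments": [-0.004, -0.005, -0.02, 0, 0, 0, 0.025, -0.003, -0.004, -0.02, 0, 0, 0, 0.025, 0, 0, -0.018, 0, 0, 0, 0.025, 0, 0, -0.01, 0, 0, 0, 0.025, 0, 0, 0, 0, 0, 0, 0.025]
}}

```text
time_s: 12.1
tcp_pos: [0.448, -0.1195, 0.1125]
tool_rot: [0.695, 0.719, 0.001, 0.0]
contact_force: [0.1, -0.1, -1.0]
opening: 0.0319
```

```bash
python3 - <<'E'
from h import *
st()
E
```

```text
t 12.1 tcp [ 0.448  -0.1195  0.1125] toolY [0.999 0.033 0.001] toolZ [ 0.001  0.001 -1.   ] F [ 0.1 -0.1 -1. ] open 0.0319
```

Call:
{"api": "jog_arm", "payload": {
  "increments": [0, -0.001, -0.008, 0, 0, 0, 0.025, 0, 0, 0, 0, 0, 0, 0.025, 0.012, 0, 0, 0, 0, 0, 0.025, 0.012, 0, 0, 0, 0, 0, 0.025]
}}

```text
time_s: 12.6
tcp_pos: [0.4742, -0.1207, 0.1056]
tool_rot: [0.696, 0.719, 0.001, 0.001]
contact_force: [-0.2, -0.2, -1.7]
opening: 0.0316
```

```bash
python3 - <<'E'
from h import *
st()
E
```

```text
t 12.6 tcp [ 0.4742 -0.1207  0.1056] toolY [0.999 0.033 0.004] toolZ [ 0.004 -0.    -1.   ] F [-0.2 -0.2 -1.7] open 0.0316
```

Call:
{"api": "jog_arm", "payload": {
  "increments": [0.012, 0, -0.001, 0, 0, 0, 0.025, 0.012, 0, 0, 0, 0, 0, 0.025, 0.012, 0, 0, 0, 0, 0, 0.025, 0.012, 0, 0, 0, 0, 0, 0.025, 0.012, 0, 0, 0, 0, 0, 0.025, 0.012, 0, 0, 0, 0, 0, 0.025, 0.012, 0, 0, 0, 0, 0, 0.025]
}}

```text
time_s: 13.48
tcp_pos: [0.5651, -0.1205, 0.1043]
tool_rot: [0.695, 0.719, 0.001, 0.001]
contact_force: [-0.5, 1.0, -1.2]
opening: 0.032
```

Call:
{"api": "jog_arm", "payload": {
  "increments": [0.012, 0, 0, 0, 0, 0, 0.025, 0.012, 0, 0, 0, 0, 0, 0.025, 0.012, 0, 0, 0, 0, 0, 0.025, 0.012, 0, 0, 0, 0, 0, 0.025, 0.012, 0, 0, 0, 0, 0, 0.025, 0.01, 0, 0, 0, 0, 0, 0.025, 0, 0, 0, 0, 0, 0, 0.025]
}}

```text
time_s: 14.35
tcp_pos: [0.6408, -0.1203, 0.104]
tool_rot: [0.695, 0.719, 0.001, 0.001]
contact_force: [-0.5, -0.6, -0.9]
opening: 0.032
```

```bash
python3 - <<'E'
from h import *
st(); p=get_image('scene'); c=proj(p,[.55,-.04,.07])[0].astype(int); f=p['frame'][c[1]-70:c[1]+70,c[0]-95:c[0]+95]
cv2.imwrite('pics/s5.png',cv2.resize(f[:,:,::-1],None,fx=4,fy=4,interpolation=cv2.INTER_CUBIC))
E
```

```text
t 14.35 tcp [ 0.6408 -0.1203  0.104 ] toolY [0.999 0.033 0.004] toolZ [ 0.004  0.    -1.   ] F [-0.5 -0.6 -0.9] open 0.032
```

View pics/s5.png

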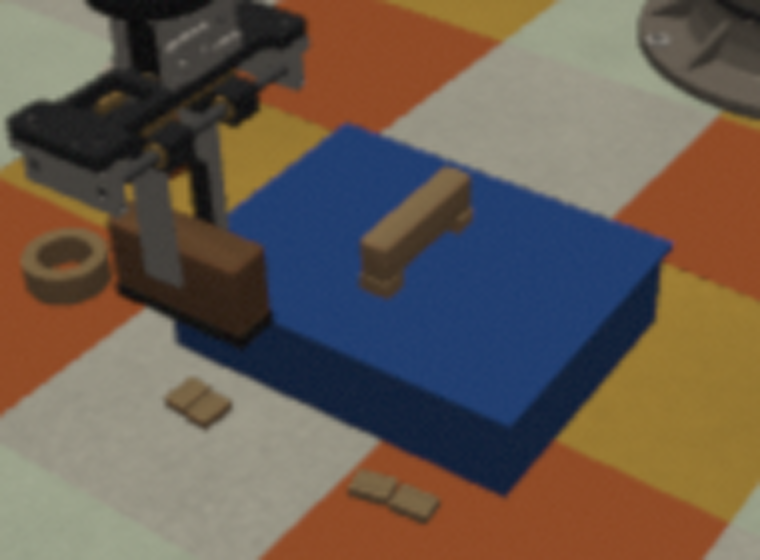

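All four chips are on the table (px 197,402 and 392,495) and the lid is clear and in place. Now I return the block to the left of the box.

Call:
{"api": "jog_arm", "payload": {
  "increments": [0, 0, 0.045, 0, 0, 0, 0.025, 0, 0, 0.045, 0, 0, 0, 0.025, -0.018, 0.045, 0, 0, 0, 0, 0.025, -0.02, 0.05, 0, 0, 0, 0, 0.025, -0.02, 0.05, 0, 0, 0, 1, 0.025, -0.02, 0.05, 0, 0, 0, 3, 0.025, -0.02, 0.05, 0, 0, 0, 3, 0.025, -0.02, 0.05, 0, 0, 0, 3, 0.025]
}}

```text
time_s: 15.4
tcp_pos: [0.5155, 0.1769, 0.1968]
tool_rot: [0.632, 0.775, 0.0, 0.002]
contact_force: [0.0, 0.9, -0.8]
opening: 0.0321
```

Call:
{"api": "jog_arm", "payload": {
  "increments": [-0.02, 0.05, 0, 0, 0, 3, 0.025, -0.02, 0.05, 0, 0, 0, 3, 0.025, -0.01, 0.025, 0, 0, 0, 0, 0.025, 0, 0, -0.03, 0, 0, 0, 0.025, 0, 0, 0, 0, 0, 0, 0.025]
}}

```text
time_s: 16.02
tcp_pos: [0.4595, 0.3085, 0.1677]
tool_rot: [0.586, 0.81, 0.001, 0.003]
contact_force: [0.0, 0.3, -0.9]
opening: 0.0318
```

```bash
python3 - <<'E'
from h import *
st()
E
```

```text
t 16.02 tcp [0.4595 0.3085 0.1677] toolY [0.949 0.314 0.005] toolZ [ 0.006 -0.002 -1.   ] F [ 0.   0.3 -0.9] open 0.0318
```

Call:
{"api": "jog_arm", "payload": {
  "increments": [0, 0.004, -0.033, 0, 0, 0, 0.025, 0, 0.004, -0.033, 0, 0, 0, 0.025, 0, 0.004, -0.033, 0, 0, 0, 0.025, 0, 0, -0.012, 0, 0, 0, 0.025, 0, 0, 0, 0, 0, 0, 0.025]
}}

```text
time_s: 16.65
tcp_pos: [0.4632, 0.3197, 0.0599]
tool_rot: [0.588, 0.809, 0.003, 0.005]
contact_force: [1.6, 0.0, -1.3]
opening: 0.0318
```

```bash
python3 - <<'E'
from h import *
st()
E
```

```text
t 16.65 tcp [0.4632 0.3197 0.0599] toolY [0.951 0.309 0.012] toolZ [ 0.012 -0.    -1.   ] F [ 1.6  0.  -1.3] open 0.0318
```

Call:
{"api": "jog_arm", "payload": {
  "increments": [0, 0, -0.015, 0, 0.4, 0, 0.025, 0, 0, -0.006, 0, 0, 0, 0.025, 0, 0, 0, 0, 0, 0, 0.025]
}}

```text
time_s: 17.02
tcp_pos: [0.4648, 0.3199, 0.0401]
tool_rot: [0.588, 0.809, 0.003, 0.003]
contact_force: [-0.5, -0.7, -2.0]
opening: 0.0318
```

```bash
python3 - <<'E'
from h import *
st()
E
```

```text
t 17.02 tcp [0.4648 0.3199 0.0401] toolY [0.951 0.308 0.008] toolZ [ 0.008  0.001 -1.   ] F [-0.5 -0.7 -2. ] open 0.0318
```

Call:
{"api": "jog_arm", "payload": {
  "increments": [0, 0, -0.004, 0, 0.2, 0, 0.025, 0, 0, -0.0015, 0, 0, 0, 0.025, 0, 0, -0.001, 0, 0, 0, 0.025, 0, 0, 0, 0, 0, 0, 0.025]
}}

```text
time_s: 17.52
tcp_pos: [0.4651, 0.3201, 0.0338]
tool_rot: [0.588, 0.809, 0.002, 0.002]
contact_force: [-0.3, 0.4, -1.4]
opening: 0.0315
```

```bash
python3 - <<'E'
from h import *
st()
E
```

```text
t 17.52 tcp [0.4651 0.3201 0.0338] toolY [0.951 0.308 0.005] toolZ [ 0.005  0.001 -1.   ] F [-0.3  0.4 -1.4] open 0.0315
```

Call:
{"api": "jog_arm", "payload": {
  "increments": [0, 0, -0.001, 0, 0, 0, 0.025, 0, 0, 0, 0, 0, 0, 0.025]
}}

```text
time_s: 17.77
tcp_pos: [0.4653, 0.3203, 0.0337]
tool_rot: [0.588, 0.809, 0.002, 0.002]
contact_force: [0.9, -0.2, -1.9]
opening: 0.0317
```

Call:
{"api": "jog_arm", "payload": {
  "increments": [0, 0, 0, 0, 0, 0, 0.06, 0, 0, 0, 0, 0, 0, 0.094, 0, 0, 0, 0, 0, 0, 0.094, 0, 0, 0, 0, 0, 0, 0.094, 0, 0, 0, 0, 0, 0, 0.094]
}}

```text
time_s: 18.4
tcp_pos: [0.4655, 0.3205, 0.0338]
tool_rot: [0.588, 0.809, 0.002, 0.002]
contact_force: [0.0, -0.3, -0.0]
opening: 0.0783
```

Call:
{"api": "jog_arm", "payload": {
  "increments": [0, 0, 0.02, 0, 0, 0, 0.094, 0, 0, 0.04, 0, 0, 0, 0.094, 0, 0, 0.05, 0, 0, 0, 0.094, 0, 0, 0.05, 0, 0, 0, 0.094, 0, -0.04, 0, 0, 0, 9, 0.094, 0.007, -0.04, 0, 0, 0, 9, 0.094, 0.007, -0.04, 0, 0, 0, 9, 0.094, 0.007, -0.04, 0, 0, 0, 9, 0.094]
}}

```text
time_s: 19.4
tcp_pos: [0.4843, 0.1611, 0.2093]
tool_rot: [0.296, 0.955, 0.005, 0.003]
contact_force: [0.0, -0.4, -0.2]
opening: 0.094
```

Call:
{"api": "jog_arm", "payload": {
  "increments": [0.007, -0.04, 0, 0, 0, 9, 0.094, 0.007, -0.04, 0, 0, 0, 9, 0.094, 0.007, -0.04, 0, 0, 0, 9, 0.094, 0.007, -0.04, 0, 0, 0, 9, 0.094, 0, -0.03, 0, 0, 0, 0, 0.094, 0, 0, 0, 0, 0, 0, 0.094]
}}

```text
time_s: 20.15
tcp_pos: [0.5126, -0.0371, 0.2173]
tool_rot: [-0.024, 1.0, 0.005, 0.004]
contact_force: [-0.1, -0.1, -0.3]
opening: 0.0938
```

```bash
python3 - <<'E'
from h import *
p,q=wrist()
for t in ['lid_handle','lid']: print(t,[(round(d['confidence'],2),np.round(d['centre'],4)) for d in pinpoint(p,t)])
p2=get_image('scene'); save(p2,'s6.png')
for t in ['lid_handle','lid','scraper','jar','pot','tape','chip1']: print(t,[(round(d['confidence'],2),np.round(d['centre'],4)) for d in pinpoint(p2,t)])
f=q['frame'].astype(int); save(p,'w6.png')
hsv=cv2.cvtColor(q['frame'],cv2.COLOR_RGB2HSV); print(proj(q,[.514,-.041,.108]))
E
```

```text
t 20.15 tcp [ 0.5126 -0.0371  0.2173] toolY [-0.049  0.999  0.011] toolZ [ 0.008  0.011 -1.   ] F [-0.1 -0.1 -0.3] open 0.0938
lid_handle [(0.92, array([ 0.5096, -0.0394,  0.0913])), (0.5, array([0.6432, 0.0511, 0.0097]))]
lid [(0.72, array([ 0.5132, -0.0398,  0.0567]))]
lid_handle []
lid [(0.73, array([ 0.5141, -0.0412,  0.0601]))]
scraper [(0.95, array([ 0.4661,  0.3159, -0.005 ]))]
jar [(0.72, array([ 0.4694, -0.3328, -0.0012])), (0.63, array([ 0.6562, -0.1039,  0.0096]))]
pot [(0.58, array([ 0.6064,  0.2895, -0.0023]))]
tape [(0.62, array([ 0.6101, -0.2819,  0.0018]))]
chip1 [(0.61, array([ 0.6544, -0.1048,  0.0102])), (0.52, array([0.6474, 0.0514, 0.0106])), (0.38, array([0.6514, 0.0219, 0.0093])), (0.38, array([ 0.6523, -0.1225,  0.0069]))]
[[251.79359571 187.07820804]]
```

View pics/w6.png

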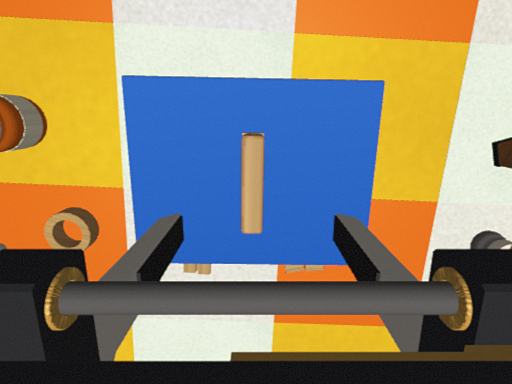

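View pics/s6.png

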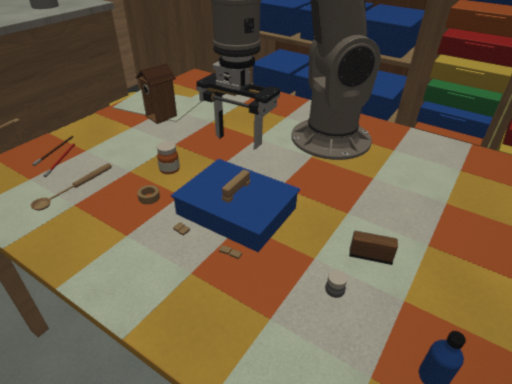

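The wrist view shows the clear lid with its handle at px (253,184). The scene view shows the block standing (375,247), the bystanders in place, and the chips on the table. I measure the bar exactly.

```bash
python3 - <<'E'
from h import *
p,q=wrist(); hsv=cv2.cvtColor(q['frame'],cv2.COLOR_RGB2HSV)
f=q['frame'].astype(int); m=((f[:,:,0]>f[:,:,2]+10)).astype(np.uint8); m[:100]=0;m[250:]=0;m[:,:200]=0;m[:,310:]=0
n,l,s,c=cv2.connectedComponentsWithStats(m); i=1+np.argmax(s[1:,4]); pts=np.argwhere(l==i)[:,::-1]; print(s[i])
w=back(q,pts.astype(float),.108)[:,:2]
r=cv2.minAreaRect(w.astype(np.float32)*1000); print(r)
hs=fit([(q,l==i)],[.513,-.041,.02],.078,(.1,.022,.03)); print(hs)
b=cv2.inRange(hsv,(100,120,60),(130,255,255)); n,l,s,c=cv2.connectedComponentsWithStats(b); i=l[150,200]; print(s[i]); 
d=back(q,[[123,76],[383.5,81]],.068); print('near edge corners',d, np.degrees(np.arctan2(-(d[0]-d[1])[0],(d[0]-d[1])[1])))
E
```

```text
t 20.7 tcp [ 0.5127 -0.0346  0.2163] toolY [-0.053  0.999  0.011] toolZ [ 0.008  0.012 -1.   ] F [-0.1  0.1  0.6] open 0.0939
[ 239  133   23  101 2166]
((511.8775939941406, -40.610450744628906), (99.6776123046875, 20.616973876953125), 2.120948076248169)
(array([ 0.51359353, -0.04070064,  0.03636406]), np.float64(0.07759469747384673))
[  119    75   263   191 40188]
near edge corners [[ 0.41511641 -0.17317305  0.068     ]
 [ 0.40576677  0.09056018  0.068     ]] -177.96964989776802
```

Call:
{"api": "jog_arm", "payload": {
  "increments": [0, -0.003, -0.02, -0.4, 0.3, -0.5, 0.094, 0, -0.003, -0.025, -0.3, 0.2, -0.4, 0.07, 0, 0, -0.025, 0, 0, 0, 0.07, 0, 0, -0.015, 0, 0, 0, 0.07, 0, 0, 0, 0, 0, 0, 0.07]
}}

```text
time_s: 21.38
tcp_pos: [0.5115, -0.0411, 0.1252]
tool_rot: [-0.018, 1.0, -0.001, -0.002]
contact_force: [-0.1, 0.5, 1.9]
opening: 0.07
```

```bash
python3 - <<'E'
from h import *
st()
E
```

```text
t 21.38 tcp [ 0.5115 -0.0411  0.1252] toolY [-0.035  0.999 -0.001] toolZ [-0.004 -0.001 -1.   ] F [-0.1  0.5  1.9] open 0.07
```

Call:
{"api": "jog_arm", "payload": {
  "increments": [0.001, 0, -0.02, 0, -0.1, 0, 0.07, 0.001, 0, -0.015, 0, 0, 0, 0.07, 0, 0, -0.006, 0, 0, 0, 0.07, 0, 0, 0, 0, 0, 0, 0.07]
}}

```text
time_s: 21.88
tcp_pos: [0.515, -0.041, 0.0846]
tool_rot: [-0.018, 1.0, -0.001, 0.0]
contact_force: [0.2, -0.8, -0.3]
opening: 0.07
```

```bash
python3 - <<'E'
from h import *
st()
E
```

```text
t 21.88 tcp [ 0.515  -0.041   0.0846] toolY [-0.035  0.999 -0.002] toolZ [ 0.    -0.002 -1.   ] F [ 0.2 -0.8 -0.3] open 0.07
```

Call:
{"api": "jog_arm", "payload": {
  "increments": [-0.001, 0, -0.007, 0, 0, 0, 0.07, 0, 0, 0, 0, 0, 0, 0.07, 0, 0, 0, 0, 0, 0, 0.01, 0, 0, 0, 0, 0, 0, 0.01, 0, 0, 0, 0, 0, 0, 0.01, 0, 0, 0, 0, 0, 0, 0.01],
  "grip_force": 30
}}

```text
time_s: 22.62
tcp_pos: [0.5148, -0.0412, 0.0786]
tool_rot: [-0.017, 1.0, -0.001, 0.001]
contact_force: [0.8, -0.2, 0.7]
opening: 0.0333
```

Call:
{"api": "jog_arm", "payload": {
  "increments": [0, 0, 0, 0, 0, 0, 0.01, 0, 0, 0, 0, 0, 0, 0.01, 0, 0, 0, 0, 0, 0, 0.01, 0, 0, 0, 0, 0, 0, 0.01],
  "grip_force": 45
}}

```text
time_s: 23.12
tcp_pos: [0.5148, -0.0413, 0.0786]
tool_rot: [-0.017, 1.0, -0.001, 0.001]
contact_force: [-0.5, -0.3, 0.8]
opening: 0.0216
```

```bash
python3 - <<'E'
from h import *
st()
E
```

```text
t 23.12 tcp [ 0.5148 -0.0413  0.0786] toolY [-0.034  0.999 -0.002] toolZ [ 0.002 -0.002 -1.   ] F [-0.5 -0.3  0.8] open 0.0216
```

Call:
{"api": "jog_arm", "payload": {
  "increments": [0, 0, 0.008, 0, 0, 0, 0.01, 0, 0, 0.01, 0, 0, 0, 0.01, 0, 0, 0.01, 0, 0, 0, 0.01, 0, 0, 0.01, 0, 0, 0, 0.01]
}}

```text
time_s: 23.62
tcp_pos: [0.5139, -0.0411, 0.1184]
tool_rot: [-0.018, 1.0, -0.001, 0.0]
contact_force: [-0.4, 1.2, -4.3]
opening: 0.0219
```

```bash
python3 - <<'E'
from h import *
st()
E
```

```text
t 23.62 tcp [ 0.5139 -0.0411  0.1184] toolY [-0.035  0.999 -0.002] toolZ [ 0.    -0.002 -1.   ] F [-0.4  1.2 -4.3] open 0.0219
```

Call:
{"api": "jog_arm", "payload": {
  "increments": [0, 0, 0.012, 0, 0, 0, 0.01, 0, 0, 0.012, 0, 0, 0, 0.01, 0, 0, 0.012, 0, 0, 0, 0.01, 0, 0, 0.01, 0, 0, 0, 0.01, 0, 0, 0.006, 0, 0, 0, 0.01, 0, 0, 0, 0, 0, 0, 0.01, 0, 0, 0, 0, 0, 0, 0.01]
}}

```text
time_s: 24.5
tcp_pos: [0.5141, -0.0413, 0.1751]
tool_rot: [-0.017, 1.0, -0.001, 0.001]
contact_force: [-0.7, 0.1, -4.0]
opening: 0.0216
```

```bash
python3 - <<'E'
from h import *
st(); p=get_image('scene'); save(p,'s7.png')
for t in ['lid','box','scraper','jar','pot','tape','chip1']: print(t,[(round(d['confidence'],2),np.round(d['centre'],3).tolist()) for d in pinpoint(p,t)])
E
```

```text
t 24.5 tcp [ 0.5141 -0.0413  0.1751] toolY [-0.035  0.999 -0.003] toolZ [ 0.002 -0.003 -1.   ] F [-0.7  0.1 -4. ] open 0.0216
lid [(0.8, [0.514, -0.042, 0.154]), (0.22, [0.465, 0.318, -0.004])]
box [(0.57, [0.51, -0.044, 0.002])]
scraper [(0.62, [0.466, 0.317, -0.001])]
jar [(0.76, [0.469, -0.332, -0.001]), (0.74, [0.606, 0.291, -0.001])]
pot [(0.8, [0.606, 0.291, -0.003])]
tape [(0.61, [0.612, -0.281, 0.0])]
chip1 [(0.58, [0.654, -0.104, 0.012]), (0.56, [0.65, 0.023, 0.006]), (0.5, [0.653, -0.122, 0.006]), (0.45, [0.646, 0.053, 0.011])]
```

View pics/s7.png

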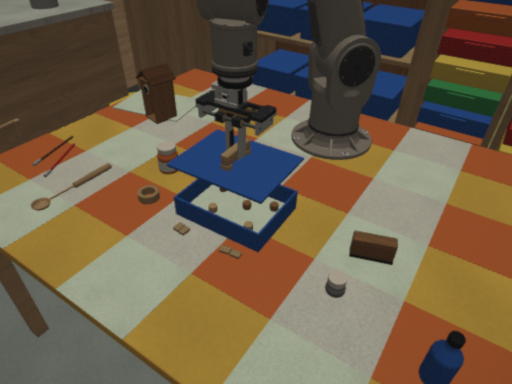

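The lid is level over the open box and raised 96.5 mm. I add the last few mm, let it settle and hand in.

Call:
{"api": "jog_arm", "payload": {
  "increments": [0, 0, 0.004, 0, 0, 0, 0.01, 0, 0, 0, 0, 0, 0, 0.01, 0, 0, 0, 0, 0, 0, 0.01, 0, 0, 0, 0, 0, 0, 0.01]
}}

```text
time_s: 25.4
tcp_pos: [0.5143, -0.0412, 0.1796]
tool_rot: [-0.018, 1.0, -0.001, 0.001]
contact_force: [-0.5, -0.3, -4.4]
opening: 0.0216
```

```bash
python3 - <<'E'
from h import *
s=st(); print(np.abs(s['qd']).max()); print(env.job_done())
E
```

```text
t 25.4 tcp [ 0.5143 -0.0412  0.1796] toolY [-0.035  0.999 -0.003] toolZ [ 0.002 -0.003 -1.   ] F [-0.5 -0.3 -4.4] open 0.0216
0.0017737098222646212
the job is handed in; nothing more can be done
None
```

I did the whole job in the order asked and handed it in at 25.4 s. I pushed all four chips off the lid's far edge with the scraper block and stood the block back to the left of the box. I then lifted the lid by its handle and finished holding it over the box.

**Lid:** At hand-in the gripper had risen 101 mm since gripping the handle, was within 0.3° of vertical, and had practically stopped moving. The tool felt about 4.4 N of load, roughly 0.45 kg, which fits the lid. The last camera picture came just before a final 4 mm of lift and put the lid's underside at 154 mm, about 94 mm above the rim, while the gripper had risen 96.5 mm; the difference is within the camera's error.

**Chips and other objects:** In that same picture all four chips lay on the table and the block was standing. The jar, pot and tape were within a few mm of where they started. The network also gave a false "jar" at the pot's position, plus a low-confidence "lid" at the block's; I ignored both. No check failed.

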